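# Bring up the purple sector of the tube carousel and load the tube

## Task

Turn the sprung wheel of the tube carousel, by bearing on its rubber top and dragging it round, until the window in the cover shows nothing but the purple sector. Then take the purple-capped tube from the steel rack and lower it through the window into the purple pocket until it stands upright and fully home, and let go with the window still showing only purple. The carousel is delicate, so never bear on it with more than 15 N, neither with the fingers nor through the tube, and leave the other tubes, the red-lidded jar and the pen where they are.

Things in the scene. Friction and masses are not known exactly. Their poses are not given: they have to be found in the camera images.
- carousel: White carousel, 240 x 240 mm, fixed. Origin: centre of its underside; the wheel turns about its z axis. The -x half is open: there the wheel's top is bare, walls lower (55 mm). Over the +x half, from x = 10 mm, lies a grey cover, z from 84 to 88 mm. The wheel is a drum 200 mm across on a vertical spring: it yields down 0.33 mm per newton for 10 mm or more, and stays where turned.
- axis (a point): Point on the wheel's axis, 88 mm above the carousel's underside, level with the cover's top. The wheel's flat top lies 10 to 26 mm below it: the height differs each time and is not reported, so find it by touch. Out to radius 66 mm the top is plain rubber with nothing to grip. Turning takes 0.06 N m (1.3 N at radius 48 mm): a fingertip bearing with 5 to 8 N drags it with some slip; lighter, it slips.
- window (a point): Centre of the window in the cover, level with the cover's top, at x = 84 mm, y = 0, z = 88 mm in the carousel's frame. The window is a through hole 40 mm (carousel's x) by 54 mm (y) with a flat black frame 1.5 mm high. x axis: away from the wheel's axis.
- wheel (a joint): Wheel angle about the carousel's z, rad, anticlockwise from above. At 0 and 6.283 purple is centred in the window; purple alone shows within 0.12 of these. Stops at -0.5, 6.78. Six 60 degree sectors (radius 68 to 100 mm), anticlockwise: purple, yellow, blue, red, green, white; mid-sector at radius 84 mm a 16 mm square pocket, 45 mm deep. Purple's is at this angle from the carousel's x.
- tube_purple: The tube to load: purple cap. 106 mm tall; body 13 mm in diameter, dark red with a white label, foot tapered to 10 mm over the last 3 mm; cap 17 mm in diameter, 80 to 106 mm above the foot. About 20 g. Origin: centre of its underside; z along it to the cap. Starts upright in one of the rack's four places.
- rack: Fixed bright steel tube rack, 134 x 134 mm, 62 mm high, origin centre of its underside. Tubes stand in its four real holes (16 mm, at x and y = +-33 mm), on a floor 4 mm above its underside; the other dark spots are only marks. The caps stand above the rack, from 84 to 110 mm.
- tube_yellow: Yellow-capped blood tube, the same size and shape as the purple one, upright in the rack at the start. Not needed. Origin: centre of its underside; z along it to the cap.
- tube_amber: Second yellow-capped blood tube, with pale contents, the same size and shape as the purple one, upright in the rack at the start. Not needed. Origin: centre of its underside; z along it to the cap.
- tube_blue: Light-blue-capped blood tube, the same size and shape as the purple one, upright in the rack at the start. Not needed. Origin: centre of its underside; z along it to the cap.
- jar: Small clear specimen jar with a red lid, 56 mm across, 60 mm tall, beyond the rack. Not needed. Origin: centre of its underside.
- pen: Blue pen, 140 mm long, 10 mm thick, lying on the table. Not needed. Origin: under its middle.
Things that resemble listed ones, but are neither listed nor needed, are in the scene too. What is shaped like the tube_purple but green or pink is not meant.

How it is judged:
On the way, in this order (a step that is already met when the one before it is completed fails the run):
1. the wheel stands still with only the purple sector in the window, before the tube is loaded ((value of joint wheel between -0.11 and 0.11 rad or value of joint wheel between 6.1732 and 6.3932 rad) and velocity of joint wheel between -0.05 and 0.05 rad/s), for 0.2 s.
2. the purple-capped tube stands in the purple pocket, fully home ((value of joint wheel between -0.11 and 0.11 rad or value of joint wheel between 6.1732 and 6.3932 rad) and x of tube_purple in the frame of carousel between 0.074 and 0.094 m and y of tube_purple in the frame of carousel between -0.016 and 0.016 m and z of tube_purple in the frame of carousel below 0.039 m and angle between tube_purple's own z axis and vertical below 0.12 rad), for 0.2 s.
At the end, for the whole second after the job is handed in: Wheel at rest within 0.11 rad of purple centred in the window; purple tube released, at rest in the purple pocket: underside under 39 mm above the carousel's underside, within 10 mm (carousel x) and 16 mm (y) of the window's centre, leaning under 0.12 rad (all of step 2 and velocity of joint wheel between -0.05 and 0.05 rad/s and linear speed of tube_purple below 0.02 m/s and contact force between the fingers and tube_purple below 0.1 N); the robot touches nothing.
It fails at once if the fingers bear on the carousel or its wheel with more than 15 N (contact force between the fingers and carousel above 15 N).
It fails at once if the purple tube is pressed on the carousel or its wheel with more than 15 N (contact force between tube_purple and carousel above 15 N).
It fails at once if another tube is moved more than 20 mm or tipped (distance of any of tube_yellow, tube_amber, tube_blue from where it was at the start of the episode above 0.02 m or angle between any of tube_yellow, tube_amber, tube_blue's own z axis and vertical above 0.4 rad).
It fails at once if the jar or the pen is moved more than 30 mm (distance of any of jar, pen from where it was at the start of the episode above 0.03 m).
It also fails if it takes over 64 s, if anything falls off the work surface, if the arm or the gripper's body presses on something with over 40 N, if the wrist force passes 120 N, or if a joint passes its speed limit or range.

## Robot

A 6-joint arm with a two-finger parallel gripper is mounted at the origin on the work surface. World frame = base frame: x ahead of the robot, y to its left, z up, the work surface at z = 0. Lengths are in m, angles in rad, forces in N, time in s.
With the tool pointing down it reaches from about 0.25 to 0.775 m from the base axis. Payload 4 kg.
Tool frame: the origin (TCP) lies at the very end of the fingers, on their centre line; the grasp point (between the pads) lies robot.grip_depth behind it (robot.grip_depth is the distance from the TCP to the grasp point, in m); z points along the fingers, y is the line along which they close (so a half turn about z gives the same grasp; the last joint's range is limited). The gripper opens to 94 mm and grips with 3 to 60 N. Pads are 16 mm wide; open, the fingers measure 119 mm over their backs; the gripper's body (75 mm by 177 mm) begins 78 mm behind the grasp point.
Start: joints at [1.104, 0.087, 1.371, -0, 1.684, -0.103], TCP at [0.196, 0.514, 0.206] pointing down, gripper open.
Joint ranges: [-3.1, 3.1], [-0.76, 2.03], [0.27, 2.55], [-1.08, 4.22], [0.17, 2.65], [-2.57, 2.57]. Speed limits (rad/s): [2.79, 2.79, 3.14, 3.14, 3.14, 3.14].

## Interface

Orientations are given as a unit quaternion [x, y, z, w].
In Python, from workcell import robot gives the robot as it stands. Calls block until the motion is done:
- robot.move_pose(position, orientation): joint-space move of the TCP to a pose.
- robot.line_to(position, rotation=None, velocity=0.15, stop_force=None): straight line of the TCP; rotation=None keeps the orientation; velocity is the mean speed in m/s. With stop_force (N) it stops when the force on the tool has changed by that much, and returns True; else False.
- robot.goto_joints(angles): joint-space move.
- robot.open_gripper() and robot.grasp(force=None): open the fingers fully, or close them until they stop; force is the grip in N (None keeps the last).
- robot.hold(seconds).
- robot.solve_ik(position, orientation): joint angles nearest the present ones, or None.
- robot.camera(name): name is "side" or "top" or "wrist"; returns a dict with "image" (420x560x3 uint8, red, green, blue), "intrinsics" (3x3 intrinsics, pixels), "extrinsics" (4x4, takes a point from camera to world coordinates). Camera axes: x right, y down, z forward; pixel columns grow to the right and rows downward; lengths in m; the calibration is good to about 2 mm. A picture is of the moment at which its call begins. There is no depth.
A pose or a line that the arm cannot do raises robot.IKError and nothing moves.
- robot.sign_off(): hands the job in; it is judged then, once.
Readings, each from a call of its own:
- robot.current_t(): time.
- robot.current_joint_positions(): joint angles.
- robot.current_dq(): joint speeds.
- robot.current_tau(): joint torques, N m.
- robot.current_position(): TCP position.
- robot.current_tool_rot(): TCP orientation.
- robot.current_force(): force on the tool from outside, world axes, zero at the start.
- robot.current_ft_torque(): the same for the moment, N m.
- robot.current_grip_width(): finger opening in m.
- robot.current_gripper_force(): force on a finger pad.
Only numpy, scipy, OpenCV 4.12 (cv2) and the standard library are available. Lean on these libraries where they do the work, as an engineer would, in place of code of your own. Each camera call takes 0.05 s, during which the arm holds its last target. There are 200 camera calls.

## Working session

There is one attempt and no reset: what is moved stays moved. The work goes in short steps, each a Python script; the robot and the scene stay as the last script left them, time stands still between calls to the robot, and variables do not carry over. Pictures are saved under pics/ and viewed, at most 10 in all, crops included, and the job is handed in when it is done.

```bash
mkdir -p pics; ls
python3 - <<'E'
from workcell import robot
import cv2,numpy as np
for n in ["top","side"]:
    c=robot.camera(n); cv2.imwrite(f"pics/{n}0.png",cv2.cvtColor(c["image"],cv2.COLOR_RGB2BGR))
    np.savez(f"pics/{n}0.npz",K=c["intrinsics"],E=c["extrinsics"]); print(n,c["intrinsics"].round(1).tolist(),c["extrinsics"].round(3).tolist())
print(robot.current_t(),robot.grip_depth,robot.current_tool_rot(),robot.current_force())
E
```

```text
pics
top [[402.1, 0.0, 283.9], [0.0, 402.1, 210.1], [0.0, 0.0, 1.0]] [[-0.018, -0.997, 0.071, 0.502], [-1.0, 0.019, 0.014, 0.025], [-0.015, -0.071, -0.997, 0.931], [0.0, 0.0, 0.0, 1.0]]
side [[522.4, 0.0, 277.7], [0.0, 522.4, 210.0], [0.0, 0.0, 1.0]] [[-0.946, -0.203, 0.253, 0.375], [-0.324, 0.551, -0.769, 0.736], [0.017, -0.809, -0.587, 0.587], [0.0, 0.0, 0.0, 1.0]]
0.1 0.0188 [ 1.80886123e-01  9.83503527e-01 -9.66740566e-04 -2.95482286e-04] [-0.65944594  0.03733786  0.60871966]
```

View pics/top0.png

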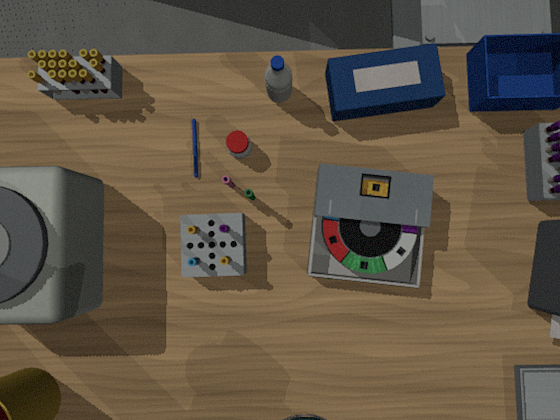

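View pics/side0.png

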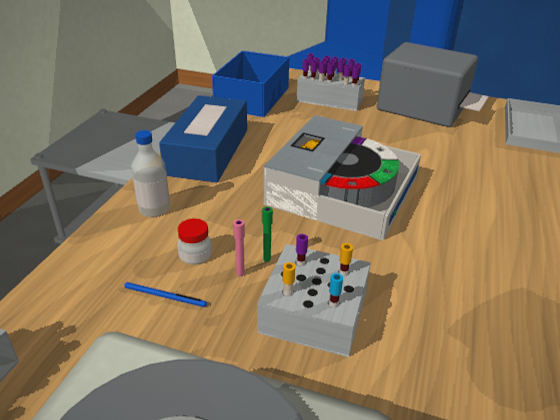

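The top view shows the rack at (213,245) with a purple cap at (224,228), yellow at (192,229) and (225,261), and blue at (193,261). The carousel window is at (375,187) showing yellow, with purple at its right edge (410,230). So the wheel is at about 5.24 and must turn about +1.05 anticlockwise.

Things that could be taken for the purple tube:
- Pink tube at (227,180) and green tube at (249,194): wrong colours and free-standing.
- Purple tubes in the far rack at about (553,150): wrong rack.
- The tube at (224,228): purple cap in the steel rack, so this is the one I choose.

```bash
cat > h.py <<'E'
from workcell import robot
import cv2,numpy as np
from scipy.spatial.transform import Rotation as R
def shot(cam,name=None):
    c=robot.camera(cam); im=cv2.cvtColor(c["image"],cv2.COLOR_RGB2BGR)
    if name: cv2.imwrite(f"pics/{name}.png",im); np.savez(f"pics/{name}.npz",K=c["intrinsics"],E=c["extrinsics"])
    return im,c["intrinsics"],c["extrinsics"]
def load(name):
    d=np.load(f"pics/{name}.npz"); return cv2.imread(f"pics/{name}.png"),d["K"],d["E"]
def px2w(uv,z,K,E):
    uv=np.atleast_2d(uv).astype(float)
    d=np.c_[uv,np.ones(len(uv))]@np.linalg.inv(K).T@E[:3,:3].T
    return E[:3,3]+d*((z-E[2,3])/d[:,2])[:,None]
def w2px(P,K,E):
    p=(np.atleast_2d(P)-E[:3,3])@E[:3,:3]@K.T; return p[:,:2]/p[:,2:]
def down(yaw): # tool z down, tool y (closing) at yaw from world y
    return (R.from_euler('z',yaw)*R.from_quat([0,1,0,0])).as_quat()
E
python3 - <<'E'
from h import *
im,K,E=load("top0")
a=cv2.resize(im[150:300,300:445],None,fx=4,fy=4,interpolation=cv2.INTER_CUBIC)
b=cv2.resize(im[205:285,175:250],(200,213),interpolation=cv2.INTER_CUBIC)
o=np.zeros((600,780,3),np.uint8);o[:,:580]=a;o[:213,580:]=b;cv2.imwrite("pics/crop1.png",o)
print("purple cap",px2w([[224,228]],.110,K,E).round(3))
print("caps",px2w([[192,229],[193,261],[225,261]],.110,K,E).round(3).tolist())
print("window",px2w([[375,187]],.088,K,E).round(3),"cover",px2w([[317,165],[434,180]],.088,K,E).round(3).tolist())
E
```

```text
purple cap [[0.526 0.159 0.11 ]]
caps [[0.525, 0.225, 0.11], [0.46, 0.223, 0.11], [0.459, 0.158, 0.11]]
window [[ 0.607 -0.156  0.088]] cover [[0.656, -0.035, 0.088], [0.619, -0.28, 0.088]]
```

View pics/crop1.png

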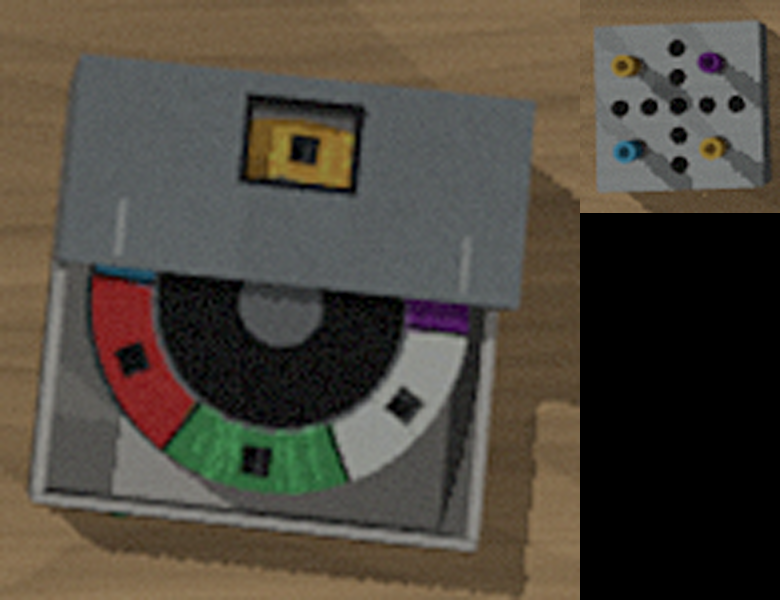

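The crop confirms the layout: the purple cap is the upper-right tube in the rack, and the yellow pocket is centred in the window at crop (305,150). The red, green and white pockets are at (132,358), (257,460) and (404,404). Next I fit the carousel pose and the wheel angle.

Run:
```python
from h import *
from scipy.optimize import least_squares
im,K,E=load("top0")
f=lambda a:np.array(a)/4+[300,150]-.375
cov=f([(82,58),(533,102),(519,307),(57,260)]); M=np.array([[.12,.12],[.12,-.12],[.01,-.12],[.01,.12]])
win=f([(248,94),(364,106),(357,193),(240,182)])
pk=f([(132,358),(257,460),(404,404),(305,150)]); off=np.radians([180,240,300,60])
print("windowC",px2w([win.mean(0)],.0895,K,E).round(4))
def T(p,xy): c,s=np.cos(p[2]),np.sin(p[2]); return xy@np.array([[c,s],[-s,c]])+p[:2]
def P(p,xy,z): return np.c_[T(p,xy),np.full(len(xy),z)]
def res(p):
    th=p[3]+off
    pts=np.r_[P(p,M,.088),P(p,np.array([[.084,0]]),.0895),P(p,.084*np.c_[np.cos(th),np.sin(th)],p[4])]
    return (w2px(pts,K,E)-np.r_[cov,[win.mean(0)],pk]).ravel()
r=least_squares(res,[.52,-.15,0,-1.05,.07],bounds=([0,-1,-1,-2,.06],[1,1,1,0,.08]))
print(r.x.round(4),res(r.x).round(1).reshape(-1,2).tolist()); np.save("car.npy",r.x)
print("green,pink",px2w([[249,192],[227,180]],.106,K,E).round(3).tolist())
```

```text
windowC [[ 0.6096 -0.1561  0.0895]]
[ 0.526  -0.1454 -0.1213 -1.1128  0.0717] [[-0.5, -0.9], [0.4, -0.6], [-0.2, 0.2], [0.6, 0.2], [-0.3, 0.1], [0.2, 0.3], [-0.3, 0.2], [0.1, 0.4], [-0.1, -0.1]]
green,pink [[0.599, 0.108, 0.106], [0.625, 0.153, 0.106]]
```

```bash
cat >> h.py <<'E'
car=np.load("car.npy")
def cw(x,y):
    c,s=np.cos(car[2]),np.sin(car[2]); return np.array([car[0]+c*x-s*y,car[1]+s*x+c*y])
def at(deg,r=.048): a=np.radians(deg); return cw(r*np.cos(a),r*np.sin(a))
def fz(): return np.mean([robot.current_force()[2] for _ in range(5)])
E
python3 - <<'E'
from h import *
q=down(car[2])
print(robot.solve_ik([*at(125),.15],q))
robot.grasp(force=10)
robot.move_pose([*at(125),.15],q); print(robot.current_t(),robot.current_position(),robot.current_grip_width())
robot.line_to([*at(125),.083],velocity=.1)
robot.hold(.2); f0=robot.current_force(); print("f0",f0)
hit=robot.line_to([*at(125),.058],velocity=.012,stop_force=3)
robot.hold(.1); print(hit,robot.current_position(),robot.current_force()-f0,robot.current_t())
np.save("f0.npy",f0)
E
```

```text
[-3.12171775e-01  2.44910016e-02  1.54656614e+00 -4.44089210e-16
  1.57053552e+00 -1.76162996e+00]
3.975 [ 0.50365169 -0.10231198  0.15008861] 0.0005555605268105867
f0 [ 0.53957337 -0.41390988 -0.26778521]
True [ 0.50324817 -0.10263163  0.0711129 ] [-0.88925431  1.06585489  3.84998058] 6.2
```

```bash
cat >> h.py <<'E'
def drag(a0,a1,z,f0,step=8):
    n=max(1,int(np.ceil(abs(a1-a0)/step)))
    for a in np.linspace(a0,a1,n+1)[1:]:
        robot.line_to([*at(a),z],velocity=.03)
        f=np.mean([robot.current_force()-f0 for _ in range(3)],axis=0); print(round(a),round(z,4),f.round(1))
        if f[2]>9: z+=.0006
        elif f[2]<5: z-=.0004
    return z
E
python3 - <<'E'
from h import *
f0=np.load("f0.npy"); z=.0702
robot.line_to([*at(125),z],velocity=.012)
z=drag(125,185,z,f0)
p=robot.current_position(); robot.line_to([p[0],p[1],.1],velocity=.1)
np.save("z.npy",z); print(robot.current_t())
shot("top","top1"); im,K,E=shot("wrist","wr1")
a=load("top1")[0][150:300,300:445]
o=np.zeros((420,800,3),np.uint8); o[:,:400]=cv2.resize(a,(400,420)); o[:300,400:]=cv2.resize(im,(400,300)); cv2.imwrite("pics/c2.png",o)
E
```

```text
132 0.0702 [-0.8  2.4  5. ]
140 0.0702 [-1.6  2.1  6.3]
148 0.0702 [-1.3  1.4  5.3]
155 0.0702 [-0.9  1.4  5.6]
162 0.0702 [-0.2  1.8  5. ]
170 0.0702 [-1.   1.3  5. ]
178 0.0698 [-1.2  0.9  6. ]
185 0.0698 [-1.1  1.   6. ]
9.7667
```

View pics/c2.png

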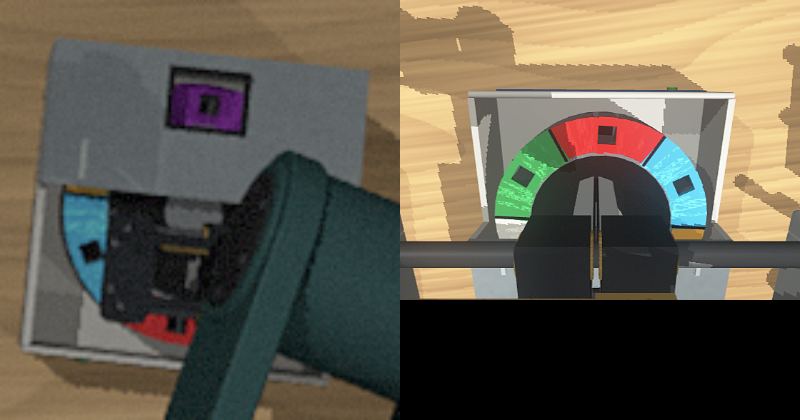

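Purple now fills the window, with its pocket at c2 (210,104), close to centre. Next I measure the residual wheel angle from the wrist view and the top view.

Run:
```python
from h import *
_,K,E=load("wr1"); 
def ang(P): 
    d=P[:,:2]-car[:2]; return np.hypot(*d.T).round(4),(np.arctan2(d[:,1],d[:,0])-car[2])
P=px2w(np.array([[207,135],[284,184],[123,176]])*1.4,.0723,K,E); r,a=ang(P); print(P.round(4).tolist(),r,((a-np.radians([180,120,240])+np.pi)%(2*np.pi)-np.pi).round(3))
im,K,E=load("top1")
P=px2w([[300+210*145/400,150+104*150/420]],.0723,K,E); r,a=ang(P); print(P.round(4),r,a)
# precise dark pocket centroid inside the window
w=w2px([[*cw(.084,0),.0723]],K,E)[0]; x,y=w.round().astype(int); g=im[y-6:y+7,x-6:x+7].max(2).astype(int); print(w,g)
```

```text
[[0.4427, -0.1297, 0.0723], [0.4963, -0.0652, 0.0723], [0.4707, -0.209, 0.0723]] [0.0848 0.0855 0.0843] [-0.064 -0.047 -0.071]
[[ 0.6083 -0.1617  0.0723]] [0.0839] [-0.07404697]
[373.24300206 186.69569026] [[ 65  78  84  84  81  81  89  84  74  60  59  60  55]
 [ 64  90 107 106 104 103 106 102  92  91  83  76  72]
 [ 67  89 107 100 103  84  72  67  83  88  88  88  87]
 [ 63  92 102 101 105  70  17  28  18  29  33  41  62]
 [ 68  91 107 102 106  78  33  31  27  34  36  24  48]
 [ 63  93 105 100 110  76  15  20  26  44  52  27  46]
 [ 66  89  99 110 105  67   0  10  30  53  48  33  56]
 [ 79  95 101 109 100  47  17   4  43  58  33  15  71]
 [ 99 105  96 102  87  35   0  23  36  47  35  33  73]
 [ 91 100  97  93  79  66  54  46  63  44  27  41  81]
 [ 89 104 101  98  94  92  90  88  83  75  66  72  88]
 [ 92 120 104  98  94  94  93  92  98  92  94  92 103]
 [108 127 118 105 104  95  90  93  98  89  89  98  96]]
```

Run:
```python
from h import *
z=float(np.load("z.npy"))
robot.line_to([*at(185),.077],velocity=.08); robot.hold(.15); f0=robot.current_force()
robot.line_to([*at(185),z],velocity=.012); print((robot.current_force()-f0).round(1))
drag(185,189,z,f0,4)
p=robot.current_position(); robot.line_to([p[0],p[1],.1],velocity=.1)
im,K,E=shot("wrist","wr2")
# pocket centroids: dark blobs near predictions
for o in (180,120,240):
    best=None
    a=np.radians(o); w=w2px([[*cw(.084*np.cos(a),.084*np.sin(a)),.0723]],K,E)[0]; x,y=w.round().astype(int)
    s=im[y-26:y+27,x-26:x+27].max(2); m=(s<70).astype(np.uint8); n,l,st,c=cv2.connectedComponentsWithStats(m)
    i=min(range(1,n),key=lambda k:np.hypot(*(c[k]-26))+ (99 if st[k,4]<60 else 0)); uv=c[i]+[x-26,y-26]
    P=px2w([uv],.0723,K,E)[0]; d=P[:2]-car[:2]; print(o,st[i],P.round(4),np.hypot(*d).round(4),((np.arctan2(d[1],d[0])-car[2]-a+np.pi)%(2*np.pi)-np.pi).round(3))
print(robot.current_t())
robot.open_gripper()
# go above purple tube for wrist look, closing along (1,1)
for y in (-np.pi/4,3*np.pi/4): print(y,robot.solve_ik([.526,.159,.17],down(y)))
```

```text
[-2.1 -0.1  4.2]
189 0.0698 [-0.8  0.4  5. ]
180 [13 13 21 13 67] [ 0.4362 -0.139   0.0723] 0.0901 0.051
120 [17 31  1  1  1] [ 0.4961 -0.0742  0.0723] 0.0772 -0.004
240 [46 38  7 15 63] [ 0.492  -0.2     0.0723] 0.0643 0.088
11.9667
-0.7853981633974483 [ 1.90363894e-01  9.56552720e-02  1.43172466e+00 -4.44089210e-16
  1.61421273e+00 -5.95034269e-01]
2.356194490192345 [ 1.90363894e-01  9.56552720e-02  1.43172466e+00 -4.44089210e-16
  1.61421273e+00  2.54655838e+00]
```

Run:
```python
from h import *
p=robot.current_position(); robot.line_to([p[0],p[1],.19],velocity=.2)
robot.move_pose([.526,.159,.19],down(-np.pi/4))
a,K,E=shot("top","top2"); im,K2,E2=shot("wrist","wr3"); print(robot.current_t(), w2px([[.526,.159,.11]],K2,E2), w2px([[.526,.159,.11]],K,E))
o=np.zeros((420,800,3),np.uint8); o[:,:400]=cv2.resize(a[150:300,300:445],(400,420)); o[:300,400:]=cv2.resize(im,(400,300)); cv2.imwrite("pics/c3.png",o)
```

```text
15.3 [[274.59623344 221.80822285]] [[224.18144421 227.8625724 ]]
```

View pics/c3.png

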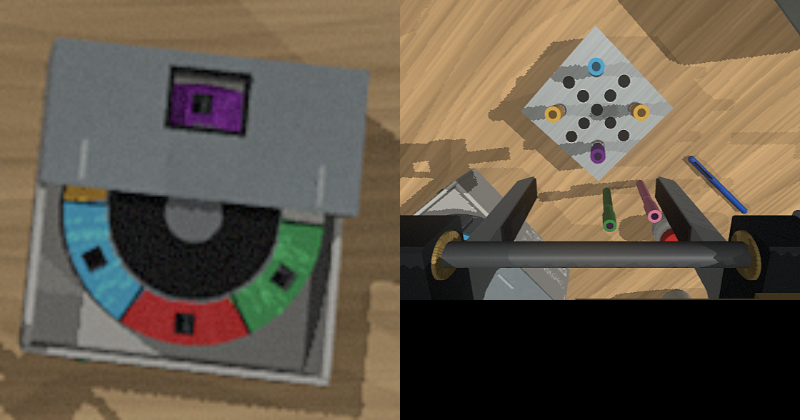

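The purple cap is at c3 (598,156), between the opened fingers' line and clear of the neighbours. The window shows only purple, with its pocket at c3 (202,104).

Run:
```python
from h import *
im,K,E=load("top2"); 
uv=np.array([(202,104),(95,258),(185,323),(284,275)])*[145/400,150/420]+[300,150]-.3
P=px2w(uv,.0723,K,E); d=P[:,:2]-car[:2]; print(np.hypot(*d.T).round(4),((np.arctan2(d[:,1],d[:,0])-car[2]-np.radians([0,120,180,240])+np.pi)%(2*np.pi)-np.pi).round(3),P[0])
im,K2,E2=load("wr3"); m=cv2.inRange(cv2.cvtColor(im,cv2.COLOR_BGR2HSV),(130,60,30),(160,255,255)); m[:195]=0;m[240:]=0;m[:,:240]=0;m[:,310:]=0
ys,xs=np.nonzero(m); print("cap px",xs.min(),xs.max(),ys.min(),ys.max(),len(xs), E2[:3,3].round(3),E2[:3,2].round(2))
print("top rim ",px2w([[ (xs.min()+xs.max())/2, ys.min()+ (xs.max()-xs.min())/2]],.11,K2,E2).round(4))
im,K,E=load("top0"); m=cv2.inRange(cv2.cvtColor(im,cv2.COLOR_BGR2HSV),(130,60,30),(160,255,255))[220:236,216:233]; ys,xs=np.nonzero(m); print(xs.min()+216,xs.max()+216,ys.min()+220,ys.max()+220,px2w([[xs.mean()+216,ys.mean()+220]],.108,K,E).round(4))
# direct cap measurement, circle centre by eye
print(px2w([[277,218]],.11,K2,E2).round(4))
```

```text
[0.0836 0.0834 0.0835 0.0833] [0.008 0.003 0.012 0.027] [ 0.60911495 -0.15484655  0.0723    ]
cap px 267 287 201 228 465 [0.472 0.213 0.369] [ 0.19 -0.19 -0.96]
top rim  [[0.5211 0.1666 0.11  ]]
219 228 224 232 [[0.5256 0.1609 0.108 ]]
[[0.5251 0.1626 0.11  ]]
```

Run:
```python
from h import *
xy=[.5255,.1605]; yaw=-np.pi/4
robot.line_to([*xy,.125],velocity=.12); robot.line_to([*xy,.086],velocity=.05)
robot.grasp(force=12); robot.hold(.1); print("w",robot.current_grip_width(),robot.current_gripper_force())
robot.line_to([*xy,.215],velocity=.1); print("w",robot.current_grip_width(),robot.current_force())
w=[.6095,-.1553]  # window/pocket centre
robot.line_to([*w,.205],velocity=.2)
s,_,_=shot("side","sd4");wr,_,_=shot("wrist","wr4");shot("top","top4")
print(robot.current_position(),robot.current_grip_width(),robot.current_t())
o=np.zeros((300,800,3),np.uint8); o[:,:400]=cv2.resize(s,(400,300)); o[:,400:]=cv2.resize(wr,(400,300)); cv2.imwrite("pics/c4.png",o)
```

```text
w 0.01663347307188551 11.999132484197617
w 0.01660939155344467 [0.41953999 0.06713258 0.84942933]
[ 0.60952656 -0.15446873  0.20528043] 0.016948968203761742 21.5667
```

View pics/c4.png

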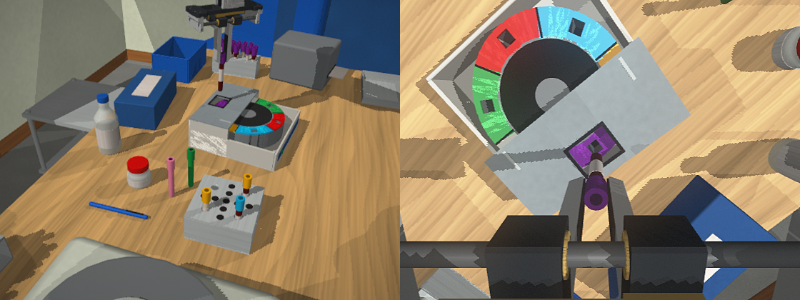

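The tube hangs upright in the fingers above the window, and the pocket is at c4 (595,146) just below the foot. I lower it into the window and check the alignment from close.

Run:
```python
from h import *
w=[.6095,-.1553]
print(robot.line_to([*w,.162],velocity=.06,stop_force=4)); robot.hold(.1); print(robot.current_position(),robot.current_force())
wr,K,E=shot("wrist","wr5"); p=robot.current_position()
pf=w2px([[p[0],p[1],p[2]-.082],[*w,.0723],[p[0],p[1],p[2]+.024]],K,E); print(pf.round(1),robot.current_t())
x,y=pf[0].round().astype(int); o=cv2.resize(wr[y-50:y+70,x-75:x+75],None,fx=5,fy=5,interpolation=cv2.INTER_CUBIC); cv2.imwrite("pics/c5.png",o); print("origin",x-75,y-50)
```

```text
False
[ 0.60987286 -0.1554344   0.16279577] [-0.74540969  0.09451001 -0.03482206]
[[273.3 221.3]
 [273.1 218. ]
 [273.2 281.1]] 22.5833
origin 198 171
```

View pics/c5.png

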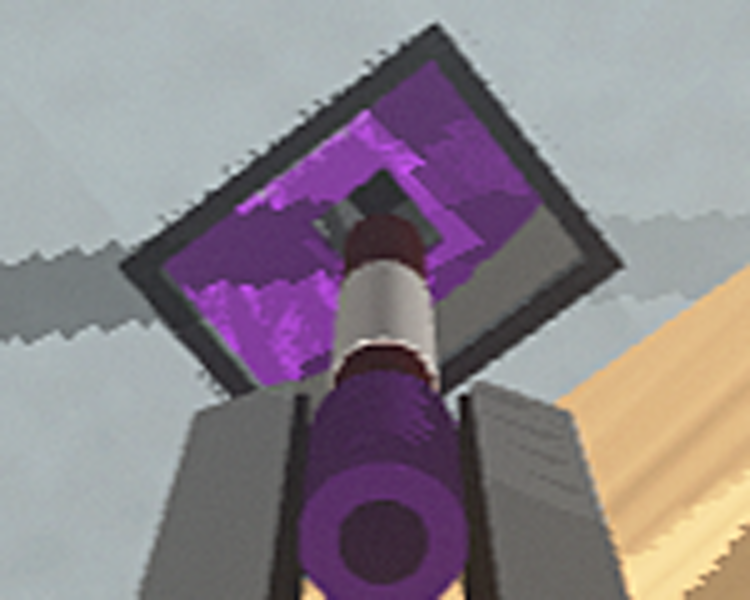

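The tube is aligned: the foot projects within about 1 mm of the pocket centre (pocket centre at crop (378,231), foot axis at about (384,231)). I lower it with a force stop.

Run:
```python
from h import *
w=[.6095,-.1553]; f0=robot.current_force()
hit=robot.line_to([*w,.107],velocity=.022,stop_force=4)
robot.hold(.15); p=robot.current_position(); print(hit,p,(robot.current_force()-f0).round(1),robot.current_t(),robot.current_grip_width())
shot("top","top6")
```

```text
False [ 0.609675   -0.15535559  0.1072401 ] [ 0.9 -0.7  2.3] 25.3833 0.016528603035289254
```

Run:
```python
from h import *
robot.open_gripper(); robot.hold(.2)
p=robot.current_position(); robot.line_to([p[0],p[1],.2],velocity=.12)
robot.line_to([.45,.0,.28],velocity=.25)
t,K,E=shot("top","top7"); s,_,_=shot("side","sd7"); print(robot.current_t(),robot.current_force(),w2px([[.6095,-.1553,.1333]],K,E))
o=np.zeros((420,800,3),np.uint8); o[:,:400]=cv2.resize(t[150:300,300:445],(400,420)); o[:,400:]=cv2.resize(s[100:250,250:430],(400,420)); cv2.imwrite("pics/c7.png",o)
```

```text
29.0 [-0.64035128  0.38294812  0.030707  ] [[379.45814402 182.70931116]]
```

View pics/c7.png

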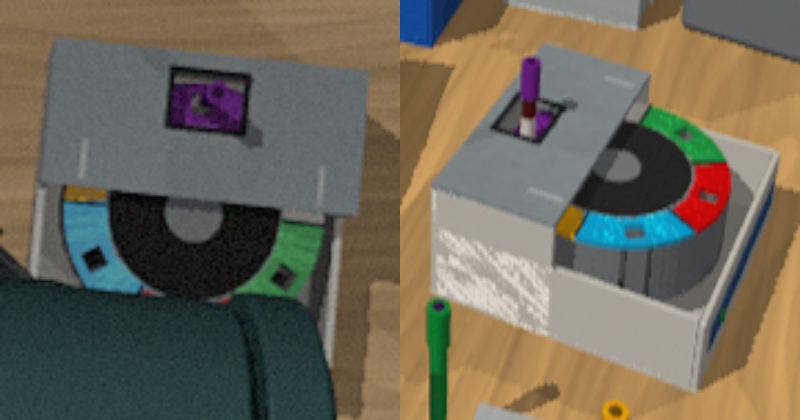

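The tube stands upright in the window, with its cap at crop (217,91) against a predicted (219,92), and only purple shows. I check its height in the side view, then hand in.

Run:
```python
from h import *
s,K,E=load("sd7"); c=w2px([[.6095,-.1553,z] for z in (.1333,.1433)],K,E)
m=cv2.inRange(cv2.cvtColor(s,cv2.COLOR_BGR2HSV),(130,60,30),(165,255,255))[120:147,298:318]; ys,xs=np.nonzero(m)
top=ys.min()+120; print("pred cap-top centre",c.round(1),"seen top row",top,"cols",xs.min()+298,xs.max()+298)
if top>c[0,1]-7: robot.sign_off(); print("signed",robot.current_t())
```

```text
pred cap-top centre [[308.3 121.6]
 [308.6 116.9]] seen top row 120 cols 301 317
the job is handed in; nothing more can be done
the job is handed in; nothing more can be done
```

The wheel is turned to purple and the purple-capped tube is released upright and home in its pocket, with only purple showing in the window; I handed the job in at about 29 s on the robot's clock, and the verdict was not shown to me.

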